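# Clamp a leaded glass panel into its jig

## Task

Slide the small leaded glass panel on the cork jig board until it lies flush against both brass fences, in their corner, then push the red handle of the toggle clamp down past its dead point so that the rubber pad holds the panel there by itself. Go by feel and gently: the panel is fragile and the handle must not be forced down once it has come to its stop (stay below 25 N on either). Leave the glass shards, brass weight, dish and brushes where they are.

Things in the scene. Friction and masses are not known exactly. Their poses are not given: they have to be found in the camera images.
- jig: Fixed board, 170 (its x) x 280 (its y) x 18 mm, cork top. Origin: centre of its underside, z up. On it stand two brass fences 10 mm high, 12 mm wide: the side fence along y, inner face at x = +40 mm (y -70 to +42); the end fence along x, inner face at y = +30 mm (x -30 to +52).
- corner (a point): Point on the board's top (18 mm above the table) where the inner faces of the fences meet: jig x = +40, y = +30 mm; axes as the jig's. The panel belongs on the -x, -y side of it: pushed towards the jig's +x it meets the side fence, towards +y the end fence.
- panel: Loose leaded panel of green, amber and red painted glass in a grey lead frame, 70 (its x) x 100 (its y) x 12 mm thick, about 0.2 to 0.35 kg, lying on the cork 10 to 35 mm short of each fence and turned up to 0.2 rad. Origin: centre of its underside. Home, its axes are parallel to the jig's and its origin is at jig x = +5, y = -20 mm.
- panel_corner (a point): Lower corner of the panel at its own x = +35, y = +50 mm: the corner that goes into the fence corner. The panel slides on the cork with 2 to 6 N, up to about 12 N while it rubs askew along a fence; home, the fence stops it dead.
- clamp: Steel toggle clamp on the board behind the end fence; origin on the board's top under its handle pivot, at jig x = +5, y = +117 mm, axes as the jig's. Base 44 x 78 mm, 60 mm high. Its hold-down bar and pad stand raised over the end fence at the start (to about 105 mm above the board). Released before its dead point the clamp springs back open.
- pivot (a point): Middle of the handle's pivot line, which runs along the jig's x, 52 mm above the board (70 mm above the table). The red handle leans from it towards the jig's +y, 56 to 88 degrees above level at the start, and is pushed outwards and down (in the jig's y-z plane) through 0.95 to 1.25 rad: its rivet is worn, so that the first 0 to 0.3 rad is free play.
- pad_spot (a point): Fixed point where the sprung rubber pad (22 mm across) comes down on the panel's top: jig x = +5, y = +2, 12 mm above the board. It meets the panel about 0.25 to 0.3 rad of handle travel before the handle's stop. Locked, it presses with about 30 N.
- handle_ball (a point): Centre of the red ball (24 mm across) at the handle's end, 90 mm from the pivot line; red bar 16 mm thick. It moves lightly (under 4 N), then resists for 0.2 rad up to about 12 N while the pad presses, then falls away at the dead point, 0.05 rad (5 mm) before a firm stop. The handle was bent in use: at its stop it is 2 to 16 degrees above level, which only feel can tell.
- green_shard: Green glass shard, about 60 x 40 x 6 mm, loose on the jig board beside the clamp, -x side; leave it. Origin: underside.
- weight: Brass weight, 28 mm across, 26 mm high, loose on the jig board beside the clamp, +x side; leave it. Origin: centre of its underside.
- amber_shard: Amber glass shard, about 60 x 40 x 6 mm, on the table; leave it. Origin: underside.
- blue_shard: Blue glass shard, about 60 x 40 x 6 mm, on the table; leave it. Origin: underside.
- dish: White paint dish, 100 mm across, 28 mm high; leave it. Origin: centre of its underside.
- brush_a: Paint brush lying on the table; leave it. Origin: under its middle, x along it.
- brush_b: Another paint brush lying on the table; leave it. Origin: under its middle, x along it.

How it is judged:
By the outcome, as a careful person would: the job done as asked, in the order asked, and still so for the second after the job is handed in, with the robot touching nothing.
It also fails if it takes over 72 s, if anything falls off the work surface, if the arm or the gripper's body presses on something with over 40 N, if the wrist force passes 120 N, or if a joint passes its speed limit or range.

## Robot

A 6-joint arm with a two-finger parallel gripper is mounted at the origin on the work surface. World frame = base frame: x ahead of the robot, y to its left, z up, the work surface at z = 0. Lengths are in m, angles in rad, forces in N, time in s.
With the tool pointing down it reaches from about 0.25 to 0.8 m from the base axis. Payload 8.5 kg.
Tool frame: the origin (TCP) lies at the very end of the fingers, on their centre line; the grasp point (between the pads) lies 19 mm behind it; z points along the fingers, y is the line along which they close (so a half turn about z gives the same grasp; the last joint's range is limited). The gripper opens to 85 mm and grips with 20 to 120 N. Pads are 22 mm wide; open, the fingers measure 114 mm over their backs; the gripper's body (76 mm by 85 mm) begins 54 mm behind the grasp point. The pads swing forward as they close: fully open they stand 13 mm farther back than shut.
Start: joints at [-1.111, 0.238, -0.013, 1.319, 0, 1.571], TCP at [0.233, -0.47, 0.231] pointing down, gripper open.
Joint ranges: [-2.66, 2.66], [-1.03, 1.9], [-1.14, 1.46], [-1.82, 2.27], [-1.45, 1.34], [-3.14, 3.14]. Speed limits (rad/s): [2.22, 2.22, 2.79, 3.14, 3.14, 3.14].

## Interface

Orientations are given as a unit quaternion [x, y, z, w].
In Python, from station import r gives the robot as it stands.
- The arm moves only by the tool jog_arm, never from a script. Its argument "moves" is a list that holds one entry, the list of rows, each a list of 5 numbers: the shift along the tool's x, y, z in mm, then the turn about the tool's z in rad, then the opening, from 0 (shut) to 1 (fully open). A call has 1 to 8 rows; each row shifts and turns the commanded pose from where the row before left it, along the tool's axes as they then stand; what a row does not reach is not made up. A row lasts 1/8 s, in which the tool goes at most 62.5 mm and 10.7 degrees, less where a joint would pass 70% of its speed; a pose out of reach is approached as far as the arm can. A call is refused whole if a number of a shift passes 62.5 or a number of a turn 0.188, either way. A call with a gripper value outside its range is refused whole. The fingers move at their own pace and stop on an object; the grip force is fixed at half the most. Time passes only in rows, so rows that do not move let the fingers close. It gives the time, the measured TCP pose, the force, the opening and the grip force at its end, in the units of the state.
- r.observe(): the state, without advancing time (a new reading comes with each control period).
- r.read_camera(name): name is "side" or "top" or "wrist"; returns the picture (420x560x3 uint8, blue, green, red); there is no depth.
- r.get_calibration(name): a dict with "vfov" (degrees; the focal length in pixels is half the picture's height over the tangent of half this angle, whatever the lens; pixels are square), "cx", "cy" (the principal point, pixels), "cam_to_world" (4x4, takes a point from camera to world coordinates); the wrist camera has in their place "hand_eye" (4x4, takes a point from camera to tool coordinates, whose origin is the TCP and whose axes are the flange's). Camera axes: x right, y down, z forward; pixel columns grow to the right and rows downward; lengths in m; the calibration is good to about 2 mm. The wrist camera is an equidistant fisheye: a pixel r from the principal point sees the ray r / f radians off the axis. A picture is of the moment at which its call begins: read the wrist's pose just before it. get_calibration takes no time and is no camera call.
- r.finish_job(): hands the job in; it is judged then, once.
Trained networks look in the newest picture that a camera, given by its name, has taken for a name from the list of things; names that differ only in an ending like _2 or _b are one class to them, and where a whole thing is asked for, a point or a joint stands for the part that bears it (a point fixed in the world has none). Each returns a list of dicts, best first, with "score" (0 to 1); they miss things now and then, are a little off and sometimes report something else, mostly with a low value. They report only what shows in the picture. A call takes as long as a camera call.
- r.silhouettes(camera, name): "mask" (420x560 bool, what is visible of it) and "xy" ([column, row] in pixels, amid what is visible of it).
- r.landmark_of(camera, name): "xy" ([column, row] in pixels: a listed point, or the origin of a listed thing).
The state is a dict: "clock": time; "joints": joint angles; "dq": joint speeds; "tau": joint torques, N m; "position": TCP position; "eef_rot": TCP orientation; "ft_force": force on the tool from outside, world axes, zero at the start; "torque": the same for the moment, N m; "grip_width": finger opening in m; "gripper_force": force on a finger pad.
Only numpy, scipy, OpenCV 4.12 (cv2) and the standard library are available. Lean on these libraries where they do the work, as an engineer would, in place of code of your own. Each camera call takes 0.05 s, during which the arm holds its last target. There are 200 camera calls.

## Working session

There is one attempt and no reset: what is moved stays moved. The work goes in short steps, Python scripts to look and compute and a tool call to move; the robot and the scene stay as the last step left them, time stands still between calls to the robot, and variables do not carry over. Pictures are saved under pics/ and viewed, at most 10 in all, crops included, and the job is handed in when it is done.

Besides the shell and the picture viewer there is one more tool, called after "Request:" as a command line: name --argument value ..., lists and objects as JSON in quotes. jog_arm: Moves the arm, as the interface text tells. Its arguments: {"type":"object","properties":{"moves":{"type":"array"}},"required":["moves"]}

```bash
ls; mkdir -p pics; cat > h.py <<'E'
import numpy as np, cv2
from station import r
def ray(cam,xy):
    c=r.get_calibration(cam); f=210/np.tan(np.radians(c["vfov"]/2))
    M=np.array(c["cam_to_world"]); d=np.array([(xy[0]-c["cx"])/f,(xy[1]-c["cy"])/f,1.])
    return M[:3,3],M[:3,:3]@d
def onz(cam,xy,z):
    o,d=ray(cam,xy); return o+d*(z-o[2])/d[2]
def proj(cam,P):
    c=r.get_calibration(cam); f=210/np.tan(np.radians(c["vfov"]/2))
    M=np.linalg.inv(np.array(c["cam_to_world"])); p=M[:3,:3]@np.array(P)+M[:3,3]
    return np.array([c["cx"]+f*p[0]/p[2],c["cy"]+f*p[1]/p[2]])
def tri(a,b):
    (o1,d1),(o2,d2)=ray(*a),ray(*b)
    A=np.stack([d1,-d2],1); s=np.linalg.lstsq(A,o2-o1,rcond=None)[0]
    p,q=o1+s[0]*d1,o2+s[1]*d2
    return (p+q)/2,np.linalg.norm(p-q)
E
python3 - <<'E'
from h import *
np.set_printoptions(precision=4,suppress=True)
o=r.observe();print({k:np.round(v,3) for k,v in o.items()})
for c in ("top","side"):
    im=r.read_camera(c);cv2.imwrite(f"pics/{c}0.png",im)
    print(c,r.get_calibration(c)["cam_to_world"],r.get_calibration(c)["vfov"])
    for n in ("jig","corner","panel","panel_corner","clamp","pivot","pad_spot","handle_ball","green_shard","weight"):
        print(n,[(np.round(l["xy"],1).tolist(),round(float(l["score"]),2)) for l in r.landmark_of(c,n)[:2]])
E
```

```text
pics
{'clock': np.float64(0.0), 'joints': array([-1.111,  0.239, -0.014,  1.319, -0.   ,  1.571]), 'dq': array([-0.001,  0.   ,  0.001,  0.   ,  0.   ,  0.002]), 'tau': array([  0.   , -53.878,  34.644,   0.018,   0.   ,   0.   ]), 'position': array([ 0.233, -0.47 ,  0.231]), 'eef_rot': array([ 0.974,  0.228, -0.   , -0.001]), 'ft_force': array([-0.208,  0.128, -0.272]), 'torque': array([-0.012,  0.071,  0.016]), 'gripper_force': np.float64(0.0), 'grip_width': np.float64(0.085)}
top [[ 0.0282 -0.9913  0.1285  0.3795]
 [-0.9995 -0.0262  0.0175 -0.0071]
 [-0.014  -0.1289 -0.9916  1.3189]
 [ 0.      0.      0.      1.    ]] 45.741340191090075
jig [([279.8, 209.9], 0.72), ([264.2, 196.0], 0.62)]
corner []
panel [([300.0, 207.6], 0.82)]
panel_corner [([275.8, 203.4], 0.8)]
clamp [([237.7, 218.2], 0.76)]
pivot [([234.9, 213.4], 0.75)]
pad_spot [([277.6, 208.4], 0.62)]
handle_ball [([224.6, 209.9], 0.7)]
green_shard [([252.3, 235.6], 0.82)]
weight [([135.8, 198.8], 0.49)]
side [[ 0.991  -0.089   0.1002  0.421 ]
 [-0.1331 -0.7409  0.6583 -0.723 ]
 [ 0.0156 -0.6657 -0.7461  0.9344]
 [ 0.      0.      0.      1.    ]] 52.05122257766869
jig [([292.4, 236.4], 0.97)]
corner [([301.6, 220.5], 0.6)]
panel [([292.3, 245.4], 0.7)]
panel_corner [([293.0, 225.5], 0.62)]
clamp [([277.6, 198.8], 0.98)]
pivot [([278.5, 188.0], 0.58), ([227.6, 396.0], 0.36)]
pad_spot [([290.8, 227.7], 0.72)]
handle_ball [([275.2, 162.6], 0.7)]
green_shard [([289.7, 243.8], 0.26)]
weight [([294.4, 192.4], 0.62), ([306.1, 366.6], 0.3)]
```

View pics/top0.png

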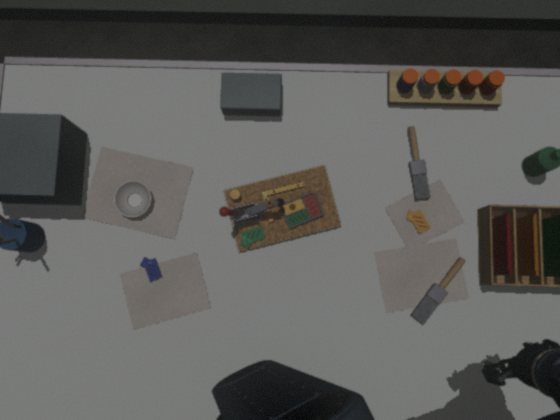

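View pics/side0.png

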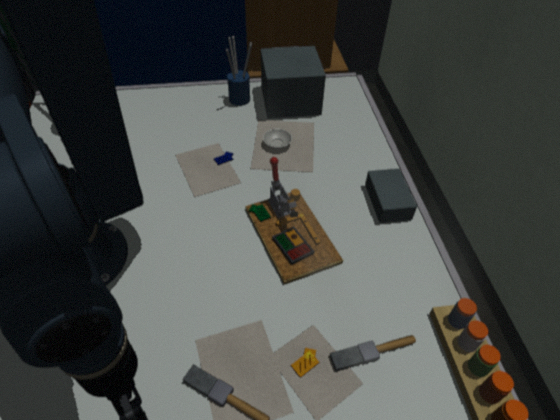

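The top view shows the jig amid the table (px 225–340 × 167–250), turned a bit. The handle ball is near (224,211) and the panel near (303,210). The side view agrees: ball (275,162), board (245–340 × 190–282). Next I'll make a coarse fit and then look with the wrist camera.

```bash
cat >> h.py <<'E'
np.set_printoptions(precision=4,suppress=True)
def boardfit(cam):
    m=r.silhouettes(cam,"jig")[0]["mask"].astype(np.uint8)
    c=max(cv2.findContours(m,0,2)[0],key=cv2.contourArea)[:,0]
    P=np.array([onz(cam,p,.018)[:2] for p in c])*1000
    return cv2.minAreaRect(P.astype(np.float32))
E
python3 - <<'E'
from h import *
for c in ("top","side"): r.read_camera(c); print(c,boardfit(c))
L=lambda c,n:(c,r.landmark_of(c,n)[0]["xy"])
for n,z in (("panel_corner",.018),("panel",.018),("pivot",.07),("handle_ball",.15),("pad_spot",.03),("clamp",.018)):
    a,b=L("top",n),L("side",n); print(n,tri(a,b),onz(*a,z),onz(*b,z))
E
```

```text
top ((562.7526245117188, 19.962677001953125), (169.95675659179688, 302.3791809082031), 15.927699089050293)
side ((543.3094482421875, 85.28988647460938), (173.6403350830078, 452.23406982421875), 15.821026802062988)
panel_corner (array([0.5743, 0.0175, 0.0347]), np.float64(0.004526891641018323)) [0.5745 0.0178 0.018 ] [0.5795 0.0314 0.018 ]
panel (array([ 0.5611, -0.0363,  0.0212]), np.float64(0.0010830062536873086)) [ 0.5621 -0.0363  0.018 ] [ 0.561  -0.0339  0.018 ]
pivot (array([0.5369, 0.1256, 0.0733]), np.float64(0.001747734680064167)) [0.5365 0.126  0.07  ] [0.5383 0.1289 0.07  ]
handle_ball (array([0.5305, 0.1357, 0.1677]), np.float64(0.0009474593144767177)) [0.5323 0.1379 0.15  ] [0.5335 0.1555 0.15  ]
pad_spot (array([0.569 , 0.008 , 0.0395]), np.float64(0.001259824565947665)) [0.5698 0.0081 0.03  ] [0.5713 0.0158 0.03  ]
clamp (array([0.5409, 0.1209, 0.0331]), np.float64(0.004917283587321149)) [0.5403 0.1224 0.018 ] [0.5455 0.1353 0.018 ]
```

```bash
python3 - <<'E'
from h import *
c=r.get_calibration("wrist");print(c)
o=r.observe();print(o["position"],o["eef_rot"])
from scipy.spatial.transform import Rotation as R
M=R.from_quat(o["eef_rot"]).as_matrix();print(M)
print(M.T@(np.array([.58,-.06,.33])-o["position"])*1000)
E
```

```text
{'vfov': 65.70646984690485, 'cx': 277.1919540765729, 'cy': 206.79299679179826, 'hand_eye': array([[-0.0008, -0.9658, -0.2592,  0.0664],
       [ 1.    , -0.0008, -0.0003,  0.0004],
       [ 0.0001, -0.2592,  0.9658, -0.1433],
       [ 0.    ,  0.    ,  0.    ,  1.    ]])}
[ 0.233  -0.4704  0.2313] [ 0.9737  0.2279 -0.     -0.    ]
[[ 0.8961  0.4438 -0.    ]
 [ 0.4438 -0.8961  0.0001]
 [ 0.     -0.0001 -1.    ]]
[ 493.1421 -213.8158  -98.6949]
```

Request:
jog_arm --moves '[[[30, -15, -20, 0, 0], [48, -24, -20, 0, 0], [50, -25, -20, 0, 0], [50, -25, 0, 0, 0], [50, -25, 0, 0, 0], [50, -25, 0, 0, 0], [50, -25, 0, 0, 0], [50, -25, 0, 0, 0]]]'

```text
clock: 2.9
position: [0.4888, -0.1317, 0.2915]
eef_rot: [0.974, 0.228, 0.0, 0.0]
ft_force: [1.0, -1.4, -0.1]
grip_width: -0.0001
gripper_force: 0.0
```

Request:
jog_arm --moves '[[[50, -25, 0, 0, 0], [50, -25, 0, 0, 0], [50, -25, 0, 0, 0], [45, -20, 0, 0, 0], [0, 0, 0, 0.18, 0], [0, 0, 0, 0, 0]]]'

```text
clock: 3.65
position: [0.6205, 0.0389, 0.2907]
eef_rot: [0.99, 0.14, -0.0, -0.0]
ft_force: [-1.0, 0.3, 0.4]
grip_width: -0.0006
gripper_force: 0.0
```

```bash
cat >> h.py <<'E'
from scipy.spatial.transform import Rotation as R
def wcam():
    c=r.get_calibration("wrist"); o=r.observe(); T=np.eye(4); T[:3,:3]=R.from_quat(o["eef_rot"]).as_matrix(); T[:3,3]=o["position"]
    return T@c["hand_eye"],c["cx"],c["cy"],210/np.radians(c["vfov"]/2)
def wz(W,xy,z):
    M,cx,cy,f=W; v=np.array([xy[0]-cx,xy[1]-cy]); q=np.linalg.norm(v); t=q/f
    d=M[:3,:3]@np.array([*(v/max(q,1e-9)*np.sin(t)),np.cos(t)]); return M[:3,3]+d*(z-M[2,3])/d[2]
def wproj(W,P):
    M,cx,cy,f=W; p=M[:3,:3].T@(np.asarray(P)-M[:3,3]); q=np.hypot(p[0],p[1]); t=np.arctan2(q,p[2])
    return np.array([cx+f*t*p[0]/q,cy+f*t*p[1]/q])
E
sed -i 's/210\/np.radians(c\["vfov"\]\/2)/210\/np.tan(np.radians(c["vfov"]\/2))/' h.py
python3 - <<'E'
from h import *
import pickle
W=wcam(); im=r.read_camera("wrist"); cv2.imwrite("pics/w1.png",im); pickle.dump(W,open("w1.pkl","wb"))
o=r.observe();print(o["clock"],o["position"],R.from_quat(o["eef_rot"]).as_matrix()[:2,0],o["ft_force"])
for n,z in (("jig",0),("corner",.018),("panel",.018),("panel_corner",.018),("clamp",.018),("pivot",.07),("pad_spot",.03),("handle_ball",.16),("green_shard",.018),("weight",.018)):
    for l in r.landmark_of("wrist",n)[:1]: print(n,l["xy"],l["score"],wz(W,l["xy"],z))
E
```

```text
3.7 [0.6203 0.0384 0.2911] [0.96   0.2799] [ 0.0107  0.3171 -0.2878]
jig [287.3, 212.4] 0.93 [0.5683 0.0092 0.    ]
corner [262.1, 189.5] 0.64 [0.5939 0.0517 0.018 ]
panel [320.6, 232.9] 0.9 [ 0.5578 -0.0409  0.018 ]
panel_corner [280.7, 214.8] 0.62 [0.5675 0.0187 0.018 ]
clamp [200.1, 212.3] 0.96 [0.5404 0.1246 0.018 ]
pivot [191.8, 226.3] 0.76 [0.5383 0.1224 0.07  ]
pad_spot [289.1, 215.4] 0.98 [0.5731 0.0091 0.03  ]
handle_ball [148.5, 249.9] 0.95 [0.5379 0.144  0.16  ]
green_shard [219.1, 252.2] 0.69 [0.491  0.0862 0.018 ]
weight [202.1, 171.5] 0.78 [0.5957 0.1344 0.018 ]
```

View pics/w1.png

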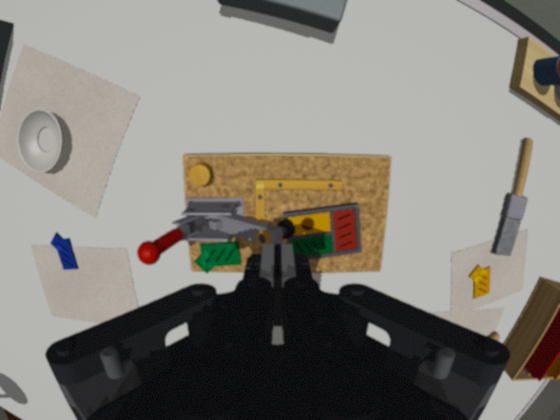

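The wrist view is clear. Board corners are about (185,154), (391,156), (381,272) and (193,272). The fence corner is about (266,190), the panel's −y edge runs (358,205)–(361,255), and the ball is at (148,252). The panel is about 20–30 mm short of each fence. I'll zoom in for exact corners.

```bash
python3 - <<'E'
from h import *
im=cv2.imread("pics/w1.png")[145:285,175:400]
im=cv2.convertScaleAbs(cv2.resize(im,None,fx=3.5,fy=3.5,interpolation=cv2.INTER_CUBIC),alpha=1.5)
cv2.imwrite("pics/w1z.png",im)
E
```

```text
(no output)
```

View pics/w1z.png

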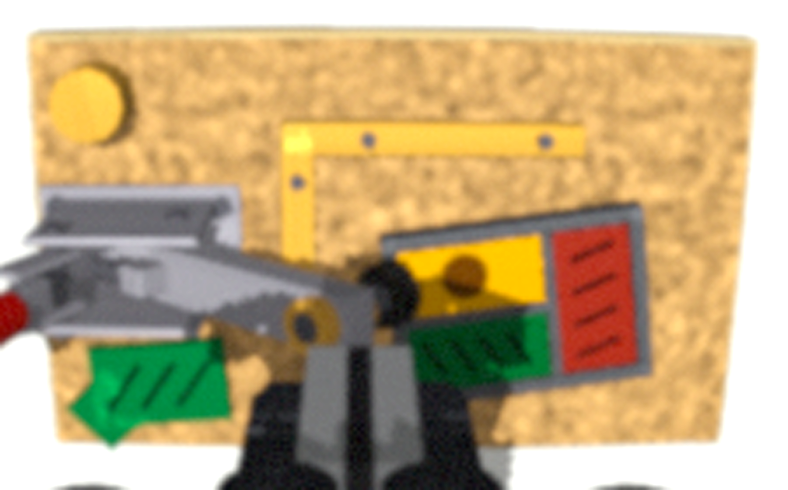

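```bash
cat >> h.py <<'E'
from scipy.optimize import least_squares
def fit(W,obs,local,z,x0,s):
    px=[(175+u/s,145+v/s) for u,v in obs]
    def P(p): 
        c,q=np.cos(p[2]),np.sin(p[2]); return [(p[0]+c*a-q*b,p[1]+q*a+c*b,h) for (a,b),h in zip(local,z)]
    f=lambda p:np.concatenate([wproj(W,X)-y for X,y in zip(P(p),px)])
    S=least_squares(f,x0); return S.x,S.fun.reshape(-1,2)
E
python3 - <<'E'
from h import *
import pickle
W=pickle.load(open("w1.pkl","rb"))
for tag in ("board","fence","all"):
    ob=[(33,42),(752,45),(718,440),(62,440)]; lo=[(.085,.14),(.085,-.14),(-.085,-.14),(-.085,.14)]; z=[.018]*4
    fo=[(313,156),(584,154),(284,124),(584,125)]; fl=[(.04,.03),(.04,-.07),(.052,.042),(.052,-.07)]; fz=[.028]*4
    o,l,zz={"board":(ob,lo,z),"fence":(fo,fl,fz),"all":(ob+fo,lo+fl,z+fz)}[tag]
    J,e=fit(W,o,l,zz,[.56,.01,.28],3.5); print(tag,J,abs(e).max())
p,e=fit(W,[(382,238),(640,207),(650,374)],[(.035,.05),(.035,-.05),(-.035,-.05)],[.03]*3,[.56,-.04,.3],3.5); print("panel",p,e)
c,q=np.cos(J[2]),np.sin(J[2]); Ri=np.array([[c,q],[-q,c]])
print("panel in jig mm",Ri@(p[:2]-J[:2])*1e3,p[2]-J[2])
print("panel corners in jig", [(Ri@(p[:2]+np.array([[np.cos(p[2]),-np.sin(p[2])],[np.sin(p[2]),np.cos(p[2])]])@np.array(k)-J[:2])*1e3).round(1) for k in [(.035,.05),(.035,-.05),(-.035,-.05),(-.035,.05)]])
for n,xy,h in (("ball",(148.5,251),.155),("pivot",(191.8,226.3),.07),("weight",(200,173),.044)): print(n,Ri@(wz(W,xy,h)[:2]-J[:2])*1e3)
b=(148.5,251)
for h in(.145,.150,.155,.16):print(h,Ri@(wz(W,b,h)[:2]-J[:2])*1e3)
for cam in("top","side"):
    print(cam,[proj(cam,[*(J[:2]+Ri.T@np.array(k)/1e3),.018]) for k in((85,140),(85,-140),(-85,-140))])
o=r.observe();print("tcp in jig",Ri@(o["position"][:2]-J[:2])*1e3)
E
```

```text
board [0.5662 0.0082 0.2795] 2.888391333730169
fence [0.5669 0.0087 0.2853] 1.0787711118570655
all [0.5666 0.0086 0.2808] 2.766293394912992
panel [ 0.5617 -0.0422  0.4065] [[-1.0737 -0.0227]
 [ 0.8377 -0.4645]
 [ 0.3293  0.6259]]
panel in jig mm [-18.7562 -47.4997] 0.12564242159076994
panel corners in jig [array([9.7, 6.5]), array([ 22.2, -92.7]), array([ -47.2, -101.5]), array([-59.7,  -2.3])]
ball [  6.6531 140.4934]
pivot [  4.3343 117.2371]
weight [ 64.9636 109.4389]
0.145 [  2.3457 145.0283]
0.15 [  4.4994 142.7609]
0.155 [  6.6531 140.4934]
0.16 [  8.8068 138.2259]
top [array([222.5762, 189.9496]), array([324.4423, 163.8451]), array([341.4008, 225.1979])]
side [array([297.6151, 188.9948]), array([343.6676, 259.6269]), array([284.0502, 281.6262])]
tcp in jig [59.8549 13.478 ]
```

Request:
jog_arm --moves '[[[-50, 20, 0, 0, 0], [-50, 20, 0, 0, 0], [-45, 15, 0, 0, 0], [0, 0, 60, 0, 0], [0, 0, 60, 0, 0], [0, 0, 60, 0, 0], [0, 0, 40, 0, 0], [0, 0, 0, 0, 0]]]'

```text
clock: 5.2
position: [0.494, -0.0543, 0.0692]
eef_rot: [0.99, 0.14, -0.003, -0.001]
ft_force: [-0.6, 0.6, 0.4]
grip_width: 0.0001
gripper_force: 0.0
```

```bash
cat >> h.py <<'E'
J=np.array([.5668,.0086,.2815])
def jp(tag=""):
    c,q=np.cos(J[2]),np.sin(J[2]); Ri=np.array([[c,q],[-q,c]]); o=r.observe()
    print(tag,"clk",round(float(o["clock"]),2),"jig",(Ri@(o["position"][:2]-J[:2])*1e3).round(1),"z",round(o["position"][2]*1e3,1),"F jig",(Ri@o["ft_force"][:2]).round(1),round(o["ft_force"][2],1))
E
python3 -c "
from h import *
jp(); import pickle
W=wcam(); pickle.dump(W,open('w2.pkl','wb')); cv2.imwrite('pics/w2.png',cv2.convertScaleAbs(r.read_camera('wrist'),alpha=1.4))"
```

```text
clk 5.2 jig [-87.4 -40.2] z 69.2 F jig [-0.4  0.8] 0.4
```

View pics/w2.png

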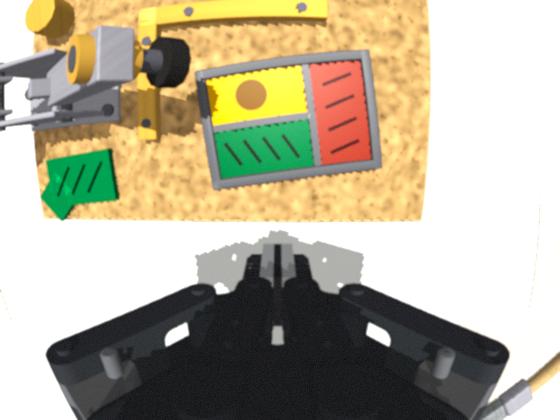

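The panel's four top corners are clear at about (198,71), (367,52), (380,165) and (215,188). The fence's inner corner is about (157,24), and the board's −x edge is at row 220.

```bash
python3 - <<'E'
from h import *
import pickle
W=pickle.load(open("w2.pkl","rb"))
s=1; off=lambda L:[(u-175,v-145) for u,v in L]
p,e=fit(W,off([(198,71),(367,52),(380,165),(215,188)]),[(.035,.05),(.035,-.05),(-.035,-.05),(-.035,.05)],[.03]*4,[.56,-.04,.4],1);print("panel",p,e)
J,e=fit(W,off([(157,24),(327,17),(158,139),(42,218),(424,220)]),[(.04,.03),(.04,-.07),(-.03,.03),(-.085,.14),(-.085,-.14)],[.028]*3+[.018]*2,[.56,.01,.28],1);print("jig",J,e)
c,q=np.cos(J[2]),np.sin(J[2]); Ri=np.array([[c,q],[-q,c]])
print("panel in jig",Ri@(p[:2]-J[:2])*1e3,p[2]-J[2]); o=r.observe();print("tcp",Ri@(o["position"][:2]-J[:2])*1e3)
E
```

```text
panel [ 0.5624 -0.0427  0.4119] [[-3.5907 -0.9714]
 [ 3.0297 -3.4718]
 [ 2.9553  2.9841]
 [-2.0107  1.611 ]]
jig [0.5681 0.0095 0.2807] [[-0.4798 -0.6414]
 [ 1.1977 -0.8322]
 [-1.1656 -0.9288]
 [-0.2298  1.7992]
 [ 0.3999  1.2483]]
panel in jig [-19.9047 -48.6261] 0.13126907649817393
tcp [-87.291  -41.4581]
```

Request:
jog_arm --moves '[[[0, 0, 25, 0, 0], [0, 0, 16, 0, 0], [0, 0, 4, 0, 0], [8, 0, 0, 0, 0], [6, 0, 0, 0, 0], [3, 0, 0, 0, 0], [3, 0, 0, 0, 0]]]'

```text
clock: 6.12
position: [0.5152, -0.049, 0.0264]
eef_rot: [0.99, 0.139, -0.0, -0.0]
ft_force: [-2.7, 0.2, 1.3]
grip_width: 0.0001
gripper_force: 1.1
```

Request:
jog_arm --moves '[[[3, 0, 0, 0, 0], [3, 0, 0, 0, 0], [3, 0, 0, 0, 0]]]'

```text
clock: 6.5
position: [0.5242, -0.0465, 0.0262]
eef_rot: [0.99, 0.139, -0.0, -0.0]
ft_force: [-1.9, -0.3, 1.6]
grip_width: 0.0004
gripper_force: 1.0
```

```bash
python3 -c "
from h import *
jp()"
```

```text
clk 6.5 jig [-56.3 -41.1] z 26.2 F jig [-1.9  0.2] 1.6
```

Request:
jog_arm --moves '[[[3, 0, 2, 0, 0], [3, 0, 0, 0, 0], [2, 0, 0, 0, 0]]]'

```text
clock: 6.88
position: [0.5321, -0.0442, 0.0242]
eef_rot: [0.99, 0.139, 0.0, -0.0]
ft_force: [-1.2, 0.1, -0.1]
grip_width: -0.0
gripper_force: 0.6
```

Request:
jog_arm --moves '[[[1.5, 0, 0, 0, 0], [1.5, 0, 0, 0, 0]]]'

```text
clock: 7.12
position: [0.5348, -0.0434, 0.0243]
eef_rot: [0.99, 0.139, -0.0, -0.0]
ft_force: [-0.8, 0.5, -1.2]
grip_width: 0.0
gripper_force: 0.6
```

```bash
python3 -c "
from h import *
jp()"
```

```text
clk 7.12 jig [-45.2 -41.1] z 24.3 F jig [-0.6  0.7] -1.2
```

Request:
jog_arm --moves '[[[1.5, 0, 0, 0, 0], [1.5, 0, 0, 0, 0]]]'

```text
clock: 7.38
position: [0.5376, -0.0426, 0.0243]
eef_rot: [0.99, 0.139, -0.0, -0.0]
ft_force: [-0.7, 0.1, -0.7]
grip_width: -0.0
gripper_force: 0.6
```

Request:
jog_arm --moves '[[[1.5, 0, 0, 0, 0], [0, 0, 0, 0, 0]]]'

```text
clock: 7.62
position: [0.5385, -0.0424, 0.0242]
eef_rot: [0.99, 0.139, -0.001, 0.0]
ft_force: [-3.7, -1.6, 1.6]
grip_width: -0.0004
gripper_force: 2.1
```

```bash
python3 -c "
from h import *
jp()
import pickle
W=wcam(); pickle.dump(W,open('w3.pkl','wb')); cv2.imwrite('pics/w3.png',cv2.convertScaleAbs(r.read_camera('wrist'),alpha=1.4))"
```

```text
clk 7.62 jig [-41.4 -41.1] z 24.2 F jig [-4.  -0.5] 1.6
```

View pics/w3.png

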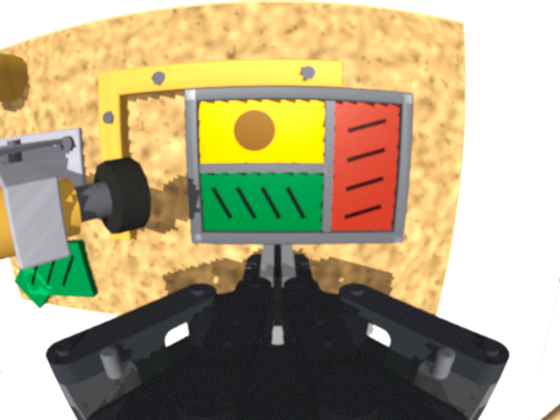

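The panel is now parallel and against the side fence, top edge at row ~92 along the fence's inner edge. Its +y end is at col 190 and the end fence at col 122. Now I'll go round to the −y end.

Request:
jog_arm --moves '[[[-8, 0, 0, 0, 0], [0, 0, -25, 0, 0], [0, 35, -20, 0, 0], [28, 35, 0, 0, 0], [30, 24, 0, 0, 0], [0, 0, 25, 0, 0], [0, 0, 20, 0, 0], [0, -5, 0, 0, 0]]]'

```text
clock: 8.68
position: [0.6107, -0.114, 0.023]
eef_rot: [0.99, 0.139, -0.001, -0.0]
ft_force: [-1.1, 0.1, -0.2]
grip_width: -0.0001
gripper_force: 0.0
```

```bash
python3 -c "
from h import *
jp()
import pickle
W=wcam(); pickle.dump(W,open('w4.pkl','wb')); cv2.imwrite('pics/w4.png',cv2.convertScaleAbs(r.read_camera('wrist'),alpha=1.4))"
```

```text
clk 8.68 jig [   8.1 -129.9] z 23.0 F jig [-1.   0.4] -0.2
```

View pics/w4.png

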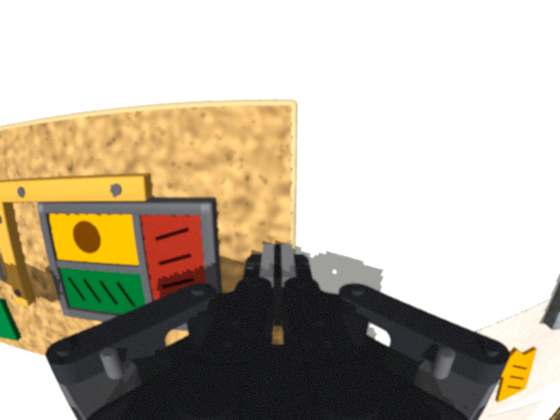

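The panel's −y edge is at col 215 and the fingertips at col ~262 in line with its middle, free of contact. Pushing +y.

Request:
jog_arm --moves '[[[0, -6, 0, 0, 0], [0, -5, 0, 0, 0], [0, -4, 0, 0, 0], [0, -3, 0, 0, 0], [0, -3, 0, 0, 0], [0, -3, 0, 0, 0]]]'

```text
clock: 9.48
position: [0.6051, -0.091, 0.0243]
eef_rot: [0.99, 0.139, 0.0, 0.0]
ft_force: [-0.0, -1.0, 0.2]
grip_width: -0.0002
gripper_force: 0.8
```

Request:
jog_arm --moves '[[[0, -3, 0, 0, 0], [0, -3, 0, 0, 0], [0, -3, 0, 0, 0]]]'

```text
clock: 9.85
position: [0.6025, -0.0822, 0.0243]
eef_rot: [0.99, 0.139, 0.0, 0.0]
ft_force: [0.9, -1.9, 1.0]
grip_width: -0.0002
gripper_force: 0.8
```

Request:
jog_arm --moves '[[[0, -3, 0, 0, 0], [0, -3, 0, 0, 0]]]'

```text
clock: 10.1
position: [0.6008, -0.0764, 0.0243]
eef_rot: [0.99, 0.139, -0.0, -0.0]
ft_force: [0.4, -0.9, -0.3]
grip_width: 0.0003
gripper_force: 0.9
```

```bash
python3 -c "
from h import *
jp()"
```

```text
clk 10.1 jig [  9.1 -91.1] z 24.3 F jig [ 0.2 -1. ] -0.3
```

Request:
jog_arm --moves '[[[0, -2.5, 0, 0, 0], [0, -2.5, 0, 0, 0]]]'

```text
clock: 10.35
position: [0.5995, -0.0715, 0.0243]
eef_rot: [0.99, 0.139, -0.0, -0.0]
ft_force: [0.8, -1.0, 1.0]
grip_width: 0.0001
gripper_force: 0.9
```

Request:
jog_arm --moves '[[[0, -2, 0, 0, 0], [0, -1, 0, 0, 0]]]'

```text
clock: 10.6
position: [0.5987, -0.0687, 0.0243]
eef_rot: [0.99, 0.139, -0.0, -0.0]
ft_force: [1.0, -1.7, 0.4]
grip_width: 0.0003
gripper_force: 0.9
```

Request:
jog_arm --moves '[[[0, -1, 0, 0, 0], [0, -1, 0, 0, 0]]]'

```text
clock: 10.85
position: [0.5981, -0.0669, 0.0243]
eef_rot: [0.99, 0.139, -0.0, -0.0]
ft_force: [-0.0, -2.3, 0.4]
grip_width: 0.0004
gripper_force: 0.9
```

```bash
python3 -c "
from h import *
jp()"
```

```text
clk 10.85 jig [  9.1 -81.2] z 24.3 F jig [-0.6 -2.2] 0.4
```

Request:
jog_arm --moves '[[[0, -1, 0, 0, 0], [0, -1, 0, 0, 0]]]'

```text
clock: 11.1
position: [0.5976, -0.0649, 0.0243]
eef_rot: [0.99, 0.139, -0.0, -0.0]
ft_force: [0.3, -1.9, 0.3]
grip_width: -0.0
gripper_force: 1.0
```

Request:
jog_arm --moves '[[[0, -1, 0, 0, 0], [0, 0, 0, 0, 0]]]'

```text
clock: 11.35
position: [0.5973, -0.0639, 0.0243]
eef_rot: [0.99, 0.139, 0.0, -0.0]
ft_force: [0.0, -1.4, 0.1]
grip_width: 0.0001
gripper_force: 0.6
```

Request:
jog_arm --moves '[[[0, -1, 0, 0, 0], [0, 0, 0, 0, 0]]]'

```text
clock: 11.6
position: [0.597, -0.063, 0.0243]
eef_rot: [0.99, 0.139, -0.0, -0.0]
ft_force: [-0.0, -1.3, 0.6]
grip_width: 0.0002
gripper_force: 0.7
```

```bash
python3 -c "
from h import *
jp()"
```

```text
clk 11.6 jig [  9.1 -77.1] z 24.3 F jig [-0.4 -1.2] 0.6
```

Request:
jog_arm --moves '[[[0, -1, 0, 0, 0], [0, -1, 0, 0, 0]]]'

```text
clock: 11.85
position: [0.5965, -0.0614, 0.0243]
eef_rot: [0.99, 0.139, 0.0, 0.0]
ft_force: [1.1, -6.0, 0.5]
grip_width: 0.0003
gripper_force: 3.0
```

Request:
jog_arm --moves '[[[0, -1, 0, 0, 0], [0, -0.5, 0, 0, 0]]]'

```text
clock: 12.1
position: [0.5962, -0.0613, 0.0243]
eef_rot: [0.99, 0.139, -0.0, 0.002]
ft_force: [2.4, -9.9, -1.4]
grip_width: 0.0001
gripper_force: 5.5
```

```bash
python3 -c "
from h import *
jp()
import pickle
W=wcam(); pickle.dump(W,open('w5.pkl','wb')); cv2.imwrite('pics/w5.png',cv2.convertScaleAbs(r.read_camera('wrist'),alpha=1.4))"
```

```text
clk 12.1 jig [  8.9 -75.3] z 24.3 F jig [ -0.4 -10.2] -1.4
```

View pics/w5.png

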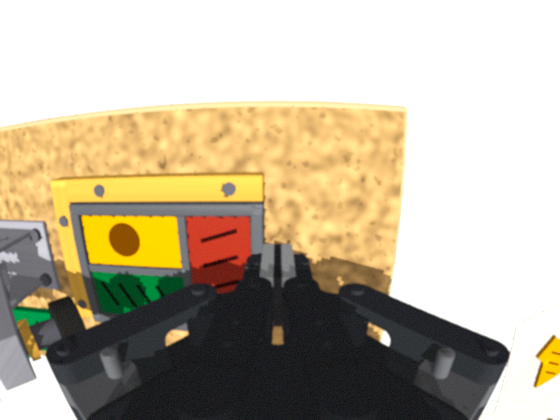

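The panel sits in the corner against both fences: top edge along the side fence at row ~203, left edge at col ~72 along the end fence, and a dead stop at 10 N. Now a light squaring push in +x.

Request:
jog_arm --moves '[[[0, 6, 0, 0, 0], [0, 0, -22, 0, 0], [-30, 0, -20, 0, 0], [-35, -20, 0, 0, 0], [0, -22, 0, 0, 0], [0, 0, 25, 0, 0], [0, 0, 18, 0, 0], [5, 0, 0, 0, 0]]]'

```text
clock: 13.15
position: [0.5271, -0.0412, 0.0223]
eef_rot: [0.99, 0.14, -0.001, -0.001]
ft_force: [0.2, -0.5, 0.1]
grip_width: 0.0002
gripper_force: 0.0
```

```bash
python3 -c "
from h import *
jp()"
```

```text
clk 13.15 jig [-51.9 -36.8] z 22.3 F jig [ 0.1 -0.5] 0.1
```

Request:
jog_arm --moves '[[[4, 0, 0, 0, 0], [3, 0, 0, 0, 0], [2, 0, 0, 0, 0]]]'

```text
clock: 13.52
position: [0.5373, -0.0393, 0.0238]
eef_rot: [0.99, 0.139, 0.0, 0.0]
ft_force: [-4.3, -1.1, 3.3]
grip_width: 0.0001
gripper_force: 1.8
```

Request:
jog_arm --moves '[[[1, 0, 0, 0, 0], [1, 0, 0, 0, 0]]]'

```text
clock: 13.78
position: [0.5376, -0.039, 0.0233]
eef_rot: [0.99, 0.139, -0.001, 0.0]
ft_force: [-8.2, -3.1, 5.4]
grip_width: -0.0
gripper_force: 4.2
```

```bash
python3 -c "
from h import *
jp()"
```

```text
clk 13.78 jig [-41.3 -37.6] z 23.3 F jig [-8.7 -0.7] 5.4
```

Request:
jog_arm --moves '[[[-8, 0, 0, 0, 0], [0, 0, -50, 0, 0], [0, 0, -50, 0, 0], [0, 0, -50, 0, 0], [0, 0, -50, 0, 0], [14, -37, 0, 0, 0], [20, -55, 0, 0, 0], [20, -55, 0, 0, 0]]]'

```text
clock: 14.78
position: [0.5427, 0.1167, 0.2237]
eef_rot: [0.99, 0.139, 0.001, -0.0]
ft_force: [-0.0, 0.1, 0.4]
grip_width: -0.0001
gripper_force: 0.0
```

```bash
python3 -c "
from h import *
jp();W=wcam();r.read_camera('wrist')
c,q=np.cos(J[2]),np.sin(J[2]); Ri=np.array([[c,q],[-q,c]])
for n in('handle_ball','pivot'):
  for l in r.landmark_of('wrist',n)[:1]:
    for z in(.07,.145,.15,.155,.16):print(n,l['xy'],round(l['score'],2),z,Ri@(wz(W,l['xy'],z)[:2]-J[:2])*1e3)
"
```

```text
clk 14.78 jig [  6.9 110.6] z 223.7 F jig [0.  0.1] 0.4
handle_ball [235.7, 221.9] 0.62 0.07 [-20.9852 150.5735]
handle_ball [235.7, 221.9] 0.62 0.145 [  2.7903 140.3603]
handle_ball [235.7, 221.9] 0.62 0.15 [  4.3754 139.6794]
handle_ball [235.7, 221.9] 0.62 0.155 [  5.9604 138.9986]
handle_ball [235.7, 221.9] 0.62 0.16 [  7.5454 138.3177]
pivot [269.5, 193.7] 0.9 0.07 [  6.6449 117.7039]
pivot [269.5, 193.7] 0.9 0.145 [ 23.444  115.7901]
pivot [269.5, 193.7] 0.9 0.15 [ 24.564  115.6625]
pivot [269.5, 193.7] 0.9 0.155 [ 25.6839 115.5349]
pivot [269.5, 193.7] 0.9 0.16 [ 26.8039 115.4073]
```

Request:
jog_arm --moves '[[[0, 0, 40, 0, 0], [0, 0, 22, 0, 0], [0, 0, 2, 0, 0], [0, -8, 0, 0, 0], [0, -4, 0.5, 0, 0], [0, -4, 0.5, 0, 0], [0, -4, 0.5, 0, 0], [0, -4, 1, 0, 0]]]'

```text
clock: 15.92
position: [0.5361, 0.1388, 0.157]
eef_rot: [0.99, 0.14, 0.0, -0.0]
ft_force: [0.7, -0.7, 0.9]
grip_width: 0.0004
gripper_force: 0.6
```

```bash
python3 -c "
from h import *
jp()"
```

```text
clk 15.93 jig [  6.7 133.6] z 157.0 F jig [ 0.4 -0.9] 0.9
```

Request:
jog_arm --moves '[[[0, -6, 1, 0, 0], [0, -6, 2, 0, 0], [0, -5, 2, 0, 0], [0, -5, 2.5, 0, 0], [0, -5, 3, 0, 0]]]'

```text
clock: 16.55
position: [0.5301, 0.1588, 0.1461]
eef_rot: [0.99, 0.144, -0.0, -0.003]
ft_force: [-0.1, -0.9, 1.5]
grip_width: 0.0002
gripper_force: 0.3
```

Request:
jog_arm --moves '[[[0, -4.5, 3, 0, 0], [0, -4.5, 3.5, 0, 0], [0, -4, 3.5, 0, 0], [0, -4, 4, 0, 0]]]'

```text
clock: 17.05
position: [0.5276, 0.1674, 0.1322]
eef_rot: [0.989, 0.15, -0.001, -0.006]
ft_force: [0.2, -0.0, -0.2]
grip_width: 0.0
gripper_force: 0.3
```

```bash
python3 -c "
from h import *
jp();W=wcam();cv2.imwrite('pics/w6.png',cv2.convertScaleAbs(r.read_camera('wrist'),alpha=1.4))"
```

```text
clk 17.05 jig [  6.4 163.5] z 132.2 F jig [ 0.2 -0.1] -0.2
```

View pics/w6.png

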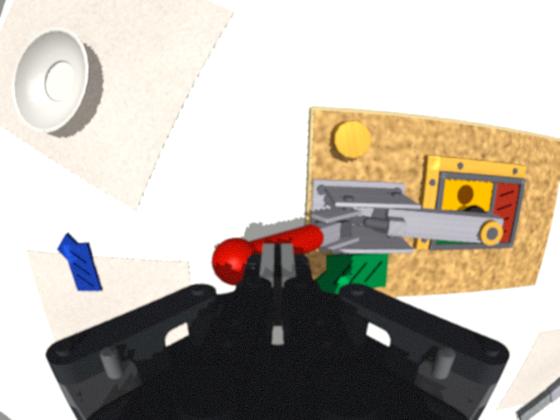

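The clamp's handle is well down, ball at (235,260). The tip (275,250) rests on the bar short of the ball because the arm fell behind in y. I'll check the joints.

```bash
python3 -c "
from h import *
o=r.observe();print(o['joints'],o['dq'],o['tau'],o['torque'],R.from_quat(o['eef_rot']).as_matrix())"
```

```text
[ 0.3011  0.3371 -0.1352  1.0992  0.0117  3.1406] [-0.004   0.0011  0.0047  0.0135 -0.0018  0.0005] [ -0.2496 -60.8099  33.4559   0.1547   0.0145  -0.0023] [-0.0563  0.0041 -0.0153] [[ 0.9547  0.2975 -0.0042]
 [ 0.2975 -0.9547  0.011 ]
 [-0.0007 -0.0117 -0.9999]]
```

Joint 6 is at its limit (3.14). I'll turn the tool by −0.18 so it has room.

Request:
jog_arm --moves '[[[0, 0, 0, -0.09, 0], [0, 0, 0, -0.09, 0], [0, 0, 0, 0, 0]]]'

```text
clock: 17.48
position: [0.5274, 0.1673, 0.1323]
eef_rot: [0.971, 0.238, -0.001, -0.006]
ft_force: [-0.6, 0.2, 0.2]
grip_width: -0.0003
gripper_force: 0.0
```

```bash
python3 -c "
from h import *
jp();o=r.observe();print(o['joints'],R.from_quat(o['eef_rot']).as_matrix()[:,0])"
```

```text
clk 17.48 jig [  6.3 163.4] z 132.3 F jig [-0.5  0.3] 0.2
[ 0.3007  0.3367 -0.1343  1.1002  0.0116  2.9612] [0.8865 0.4628 0.0017]
```

Request:
jog_arm --moves '[[[1, -5, 0, 0, 0], [1, -5, 0, 0, 0], [1, -4, 1, 0, 0], [1, -4, 2, 0, 0]]]'

```text
clock: 17.98
position: [0.5227, 0.1856, 0.1297]
eef_rot: [0.971, 0.239, -0.0, -0.006]
ft_force: [0.2, -0.7, 0.7]
grip_width: -0.0002
gripper_force: 0.5
```

```bash
python3 -c "
from h import *
jp()"
```

```text
clk 17.98 jig [  6.8 182.3] z 129.7 F jig [ 0.  -0.8] 0.7
```

Request:
jog_arm --moves '[[[0.5, -2.5, 3, 0, 0], [0.5, -2.5, 3, 0, 0]]]'

```text
clock: 18.23
position: [0.5215, 0.1902, 0.1238]
eef_rot: [0.971, 0.238, -0.0, -0.006]
ft_force: [0.9, -3.5, 3.5]
grip_width: 0.0
gripper_force: 2.3
```

Request:
jog_arm --moves '[[[0.5, -2, 3, 0, 0], [0.5, -2, 3, 0, 0]]]'

```text
clock: 18.48
position: [0.5205, 0.1942, 0.1178]
eef_rot: [0.971, 0.238, -0.0, -0.006]
ft_force: [0.7, -2.5, 4.9]
grip_width: -0.0002
gripper_force: 2.7
```

Request:
jog_arm --moves '[[[0.5, -2, 3, 0, 0], [0.3, -1.5, 2, 0, 0]]]'

```text
clock: 18.73
position: [0.5193, 0.1977, 0.1125]
eef_rot: [0.971, 0.238, -0.001, -0.006]
ft_force: [1.2, -2.4, 2.8]
grip_width: -0.0002
gripper_force: 1.5
```

```bash
python3 -c "
from h import *
jp()"
```

```text
clk 18.73 jig [  6.9 194.9] z 112.5 F jig [ 0.4 -2.6] 2.8
```

Request:
jog_arm --moves '[[[0, -0.6, 2, 0, 0], [0, -0.6, 2, 0, 0]]]'

```text
clock: 18.98
position: [0.5187, 0.1992, 0.1086]
eef_rot: [0.971, 0.239, -0.0, -0.006]
ft_force: [0.4, -0.1, 1.5]
grip_width: 0.0002
gripper_force: 0.7
```

Request:
jog_arm --moves '[[[0, -0.5, 1.5, 0, 0], [0, -0.5, 1.5, 0, 0]]]'

```text
clock: 19.23
position: [0.5181, 0.1998, 0.1055]
eef_rot: [0.971, 0.239, -0.001, -0.006]
ft_force: [0.4, 0.3, 0.2]
grip_width: -0.0001
gripper_force: 0.0
```

```bash
python3 -c "
from h import *
jp()"
```

```text
clk 19.23 jig [  6.3 197.2] z 105.5 F jig [0.4 0.2] 0.2
```

Request:
jog_arm --moves '[[[0, 0, 1, 0, 0], [0, 0, 1, 0, 0]]]'

```text
clock: 19.48
position: [0.5183, 0.1997, 0.1037]
eef_rot: [0.971, 0.239, -0.0, -0.006]
ft_force: [-0.4, -0.3, -0.7]
grip_width: 0.0002
gripper_force: 0.0
```

```bash
python3 - <<'E'
from h import *
jp()
for c in("top","side","wrist"): r.read_camera(c)
a=r.landmark_of("top","handle_ball");b=r.landmark_of("side","handle_ball");w=r.landmark_of("wrist","handle_ball")
print(a[:1],b[:1],w[:1])
c,q=np.cos(J[2]),np.sin(J[2]); Ri=np.array([[c,q],[-q,c]])
if a and b:
    P,e=tri(("top",a[0]["xy"]),("side",b[0]["xy"])); print(P,e,Ri@(P[:2]-J[:2])*1e3)
im=r.read_camera("wrist")
s=cv2.resize(r.read_camera("side")[140:260,220:360],(560,480),interpolation=2)
cv2.imwrite("pics/w7.png",cv2.convertScaleAbs(np.vstack([cv2.resize(np.hstack([cv2.resize(im,(640,480)),s]),(800,320))]),alpha=1.4))
E
```

```text
clk 19.48 jig [  6.5 197.1] z 103.7 F jig [-0.5 -0.2] -0.7
[{'xy': [201.6, 221.1], 'score': 0.45}] [{'xy': [264.8, 161.8], 'score': 0.4}] [{'xy': [259.5, 248.6], 'score': 0.6}]
[0.5154 0.2037 0.1033] 0.00036938297218151234 [  4.83   201.6809]
```

View pics/w7.png

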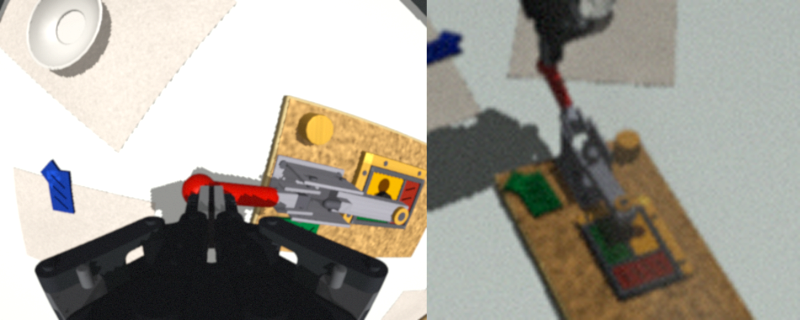

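The ball (left image ~(197,187)) is right under the tip, and the pad has come down onto the panel. There's no contact force, so the handle has fallen away past the dead point. I'll go down gently until I feel the stop.

Request:
jog_arm --moves '[[[0, 0, 1, 0, 0], [0, 0, 1, 0, 0]]]'

```text
clock: 20.12
position: [0.5185, 0.1999, 0.102]
eef_rot: [0.971, 0.239, -0.0, -0.006]
ft_force: [0.3, 0.5, 2.7]
grip_width: 0.0
gripper_force: 1.5
```

Request:
jog_arm --moves '[[[0, 0, 1, 0, 0], [0, 0, 1, 0, 0]]]'

```text
clock: 20.38
position: [0.5187, 0.2003, 0.1005]
eef_rot: [0.971, 0.239, 0.0, -0.006]
ft_force: [-1.0, 2.7, 8.8]
grip_width: -0.0001
gripper_force: 3.8
```

Request:
jog_arm --moves '[[[0, 0, 1, 0, 0], [0, 0, 0.5, 0, 0]]]'

```text
clock: 20.62
position: [0.5189, 0.2007, 0.0995]
eef_rot: [0.971, 0.239, 0.001, -0.006]
ft_force: [-1.7, 2.9, 11.3]
grip_width: 0.0001
gripper_force: 5.4
```

Request:
jog_arm --moves '[[[0, 0, 0.7, 0, 0], [0, 0, 0, 0, 0]]]'

```text
clock: 20.88
position: [0.519, 0.2008, 0.099]
eef_rot: [0.971, 0.239, 0.001, -0.007]
ft_force: [-2.9, 2.7, 11.9]
grip_width: 0.0001
gripper_force: 5.6
```

```bash
python3 -c "
from h import *
jp();jp()"
```

```text
clk 20.88 jig [  7.4 197.9] z 99.0 F jig [-2.   3.4] 11.9
 clk 20.88 jig [  7.4 197.9] z 99.0 F jig [-2.   3.4] 11.9
```

Request:
jog_arm --moves '[[[0, 0, 0.7, 0, 0], [0, 0, 0, 0, 0]]]'

```text
clock: 21.12
position: [0.519, 0.2009, 0.0985]
eef_rot: [0.971, 0.239, 0.001, -0.007]
ft_force: [-1.8, 4.1, 14.3]
grip_width: 0.0002
gripper_force: 6.4
```

Request:
jog_arm --moves '[[[0, 0, 0.7, 0, 0], [0, 0, 0, 0, 0]]]'

```text
clock: 21.38
position: [0.5192, 0.2011, 0.098]
eef_rot: [0.971, 0.239, 0.001, -0.007]
ft_force: [-3.3, 2.5, 15.6]
grip_width: 0.0001
gripper_force: 7.2
```

Request:
jog_arm --moves '[[[0, -0.1, 0.7, 0, 0], [0, 0, 0, 0, 0]]]'

```text
clock: 21.62
position: [0.5192, 0.2012, 0.0975]
eef_rot: [0.971, 0.239, 0.001, -0.007]
ft_force: [-3.5, 4.0, 17.1]
grip_width: -0.0001
gripper_force: 8.0
```

Force began near z 124, fell away at z ~108, and a firm contact came about 5 mm lower at z ~102.5 (13° above level). That matches the dead point followed by the stop, so I'll press no further. I'll lift off and check that it holds.

Request:
jog_arm --moves '[[[0, 0, -3, 0, 0], [0, 0, -4, 0, 0], [0, 0, -6, 0, 0], [0, 0, 0, 0, 0]]]'

```text
clock: 22.12
position: [0.5185, 0.1998, 0.1088]
eef_rot: [0.971, 0.239, -0.0, -0.006]
ft_force: [-0.4, -0.4, 0.4]
grip_width: 0.0001
gripper_force: 0.0
```

Request:
jog_arm --moves '[[[0, 0, -30, 0, 0], [0, 0, -40, 0, 0], [0, 0, -50, 0, 0], [50, 0, 0, 0, 0], [40, 20, 0, 0, 0], [0, 30, 0, 0, 0], [0, 0, 0, 0, 0]]]'

```text
clock: 23.0
position: [0.6225, 0.1944, 0.2269]
eef_rot: [0.971, 0.238, -0.001, -0.005]
ft_force: [-0.1, -0.0, -1.4]
grip_width: 0.0003
gripper_force: 0.0
```

```bash
python3 - <<'E'
from h import *
jp()
W=wcam();im=r.read_camera("wrist");cv2.imwrite("pics/w8.png",im)
c,q=np.cos(J[2]),np.sin(J[2]); Ri=np.array([[c,q],[-q,c]])
l=r.landmark_of("wrist","handle_ball")
print(l[:1])
for z in(.09,.16): print(z,Ri@(wz(W,l[0]["xy"],z)[:2]-J[:2])*1e3)
rd=lambda P:wproj(W,[*(J[:2]+Ri.T@np.array(P[:2])/1e3),P[2]/1e3]).round(0)
print("exp ball",rd((5,204.6,90.5)),"open",rd((5,140,157)))
E
```

```text
clk 23.0 jig [105.1 163. ] z 226.9 F jig [-0.1 -0. ] -1.4
[{'xy': [218.1, 284.2], 'score': 0.63}]
0.09 [  7.1515 204.132 ]
0.16 [ 47.9765 196.6265]
exp ball [217. 286.] open [281. 340.]
```

```bash
python3 - <<'E'
from h import *
import pickle
# panel edges via masks: top camera + wrist
W=wcam(); r.read_camera("wrist")
c,q=np.cos(J[2]),np.sin(J[2]); Ri=np.array([[c,q],[-q,c]])
for n,z in (("panel",.018),("panel_corner",.018),("green_shard",.018),("weight",.018),("corner",.018)):
    for l in r.landmark_of("wrist",n)[:1]: print(n,l["score"],Ri@(wz(W,l["xy"],z)[:2]-J[:2])*1e3)
m=r.silhouettes("wrist","panel")[0]["mask"]; ys,xs=np.nonzero(m)
P=np.array([Ri@(wz(W,(x,y),.03)[:2]-J[:2])*1e3 for x,y in zip(xs,ys)]); print(P.min(0),P.max(0), cv2.minAreaRect(P.astype(np.float32)))
E
```

```text
panel 0.83 [  0.173 -19.856]
panel_corner 0.98 [37.4695 32.7917]
weight 0.57 [ 57.469  114.4308]
corner 0.83 [35.5199 32.3056]
[-21.2824 -69.2785] [42.7087 32.5753] ((11.346921920776367, -18.226757049560547), (102.55757904052734, 61.74519348144531), 87.84632110595703)
```

```bash
python3 -c "
from h import *
print(r.finish_job())"
```

```text
the job is handed in; nothing more can be done
None
```

The job is handed in at about 23 s: the panel was pushed against both fences (about 10 N on the glass at most), and the clamp handle went past its dead point to its stop at about 18 N and stayed down when I lifted off.

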